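Open the refill canister beside the amenity pump

TASK

The lotion pump needs refilling: first press the head of the pump bottle all the way down and let it come fully back up, to see that it runs dry. Then open the refill canister that stands with the pump on the grey mat: its cap has a quick thread of unknown hand, so try turning it one way and, if it only meets a stop, the other way, until it comes free. Lift the cap off and finish while still holding it, upright and still, about 10 cm above its own canister's neck; leave the other canister's cap and everything else on the counter alone.

Things in the scene. Friction and masses are not known exactly. Their poses are not given: they have to be found in the camera images.
- pump: the pump bottle, fixed to the counter: white, round, 68 mm across, with a press head on top. Origin: centre of its underside; z up; its spout points along -x. It stands on a thin grey mat 170 x 300 mm, together with one refill canister, 135 to 155 mm off on its +y side; the spare canister is 220 mm or more off on the other side, off the mat.
- pump_top (a point): the middle of the top of the pump's press head: a disc 36 mm across with a 12 mm wide spout reaching 56 mm out along the pump's -x, 160 mm above the counter when up.
- pump_head (a joint): travel of the press head, m: 0 = up, 0.014 = all the way down. A spring brings it back up; it takes about 2.5 N to start and 8 N fully down.
- refill_1: one of two outwardly equal white refill canisters, fixed to the counter. Either one may be the one on the mat. Square body 100 x 100 mm, 95 mm high, then a round neck 54 mm across up to z = 125 mm, closed by its steel cap. Origin: centre of the underside; z up; x and y square to the body's sides.
- refill_2: one of two outwardly equal white refill canisters, fixed to the counter. Either one may be the one on the mat. Square body 100 x 100 mm, 95 mm high, then a round neck 54 mm across up to z = 125 mm, closed by its steel cap. Origin: centre of the underside; z up; x and y square to the body's sides.
- cap_1: steel cap of refill_1, 160 to 260 g, loose, locked in the neck at the start. Origin on its axis at the flange's underside (z = 125 mm when seated); z up. Flange 64 mm across, 8 mm thick, with a tab 10 mm wide jutting 11 mm past its rim along the cap's x; on it a round knob 24 mm across, from z = 8 to 40 mm: grip that. A stem with a cross bar reaches 22 mm down into the neck. At the start its x is within 5 degrees of refill_1's x.
- cap_2: steel cap of refill_2, 160 to 260 g, loose, locked in the neck at the start. Origin on its axis at the flange's underside (z = 125 mm when seated); z up. Flange 64 mm across, 8 mm thick, with a tab 10 mm wide jutting 11 mm past its rim along the cap's x; on it a round knob 24 mm across, from z = 8 to 40 mm: grip that. A stem with a cross bar reaches 22 mm down into the neck. At the start its x is within 5 degrees of refill_2's x.
- neck_1 (a point): centre of refill_1's neck rim. Its quick thread: one way (clockwise or anticlockwise, hidden, opposite for the two canisters) the cap meets a hard stop after 4 to 17 degrees; the other way it turns freely 58 to 70 degrees to a hard stop, where it lifts straight out (also up to 7 degrees short of it). Elsewhere it lifts only 3 mm and catches.
- neck_2 (a point): centre of refill_2's neck rim. Its quick thread: one way (clockwise or anticlockwise, hidden, opposite for the two canisters) the cap meets a hard stop after 4 to 17 degrees; the other way it turns freely 58 to 70 degrees to a hard stop, where it lifts straight out (also up to 7 degrees short of it). Elsewhere it lifts only 3 mm and catches.
- soap: wrapped soap, 55 x 38 x 22 mm, bystander; origin: centre of underside
- sweet: wrapped orange sweet, 88 x 26 x 26 mm, bystander; origin: underside, middle
- tumbler: white tumbler 68 mm across, 85 mm high, bystander; origin: centre of underside
- comb_pack: flat clear comb pack 150 x 32 x 12 mm, bystander; origin: centre of underside
- lotion: white lotion bottle 54 mm across, 130 mm high, bystander; origin: centre of underside
- swab_jar: clear jar 76 mm across, 90 mm high, bystander; origin: centre of underside
- hairbrush: dark hairbrush 200 mm long, 60 mm wide, 28 mm high, lying, bystander; origin: underside, middle of the head
Mind the look-alikes: they are no part of the job. What is shaped like the refill_1 but green or pink is not meant.

How it is judged:
By the outcome, as a careful person would: the job done as asked, in the order asked, and still so for the second after the job is handed in, while the arm keeps its last pose, push and grip.
It also fails if it takes over 58 s, if anything falls off the work surface, if the arm or the gripper's body presses on something with over 40 N, if the wrist force passes 120 N, or if a joint passes its speed limit or range.

ROBOT

A 6-joint arm with a two-finger parallel gripper is mounted at the origin on the work surface. World frame = base frame: x ahead of the robot, y to its left, z up, the work surface at z = 0. Lengths are in mm, angles in rad, forces in N, time in s.
With the tool pointing down it reaches from about 250 to 800 mm from the base axis. Payload 8.5 kg.
Tool frame: the origin (TCP) lies at the very end of the fingers, on their centre line; the grasp point (between the pads) lies 19 mm behind it; z points along the fingers, y is the line along which they close (so a half turn about z gives the same grasp; the last joint's range is limited). The gripper opens to 85 mm and grips with 20 to 120 N. Pads are 22 mm wide; open, the fingers measure 114 mm over their backs; the gripper's body (76 mm by 85 mm) begins 54 mm behind the grasp point. The pads swing forward as they close: fully open they stand 13 mm farther back than shut.
Start: joints at [1.104, 0.238, -0.013, 1.319, 0, 1.571], TCP at [236.245, 468.793, 231.276] pointing down, gripper open.
Joint ranges: [-2.66, 2.66], [-1.03, 1.9], [-1.14, 1.46], [-1.82, 2.27], [-1.45, 1.34], [-3.14, 3.14]. Speed limits (rad/s): [2.22, 2.22, 2.79, 3.14, 3.14, 3.14].

INTERFACE

Orientations are given as a rotation vector (axis times angle).
In Python, from workcell import bot gives the robot as it stands.
- The arm moves only by the tool arm_command, never from a script. Its argument "deltas" is a list of rows, each an object with "xyz": the shift along the tool's x, y, z in m, a list of three; "twist": the turn, a rotation vector about the tool's x, y, z in degrees, a list of three; "gripper": the opening, from 0 (shut) to 1 (fully open). A call has exactly 10 rows; each row shifts and turns the commanded pose from where the row before left it, along the tool's axes as they then stand; what a row does not reach is not made up. A row lasts 1/10 s, in which the tool goes at most 50 mm and 8.59 degrees, less where a joint would pass 70% of its speed; a pose out of reach is approached as far as the arm can. A call with a gripper value outside its range is refused whole. The fingers move at their own pace and stop on an object; "force" is the grip in N (left out, the last holds). Time passes only in rows, so rows that do not move let the fingers close, or fill a call up. It gives the time, the measured TCP pose, the force, the opening and the grip force at its end, in the units of the state.
- bot.get_obs(): the state, without advancing time (a new reading comes with each control period).
- bot.get_image(name): name is "scene" or "side" or "wrist"; returns a dict with "frame" (480x640x3 uint8, blue, green, red), "intrinsics" (3x3 intrinsics, pixels), "k1" (the pictures are not rectified: a ray, as slopes to the right and down, at radius r is drawn at 1 + k1 r^2 times it, then the intrinsics apply), "R" (3x3) and "t" (3): a world point X has camera coordinates R X + t; the wrist camera has in their place "hand_eye" (4x4, takes a point from camera to tool coordinates, whose origin is the TCP and whose axes are the flange's). Camera axes: x right, y down, z forward; pixel columns grow to the right and rows downward; lengths in mm; the calibration is good to about 2 mm. A picture is of the moment at which its call begins: read the wrist's pose just before it. There is no depth.
- bot.job_done(): hands the job in; it is judged then, once.
The state is a dict: "time_s": time; "joints": joint angles; "qd": joint speeds; "effort": joint torques, N m; "ee_pos": TCP position; "tcp_rot": TCP orientation; "ft_force": force on the tool from outside, world axes, zero at the start; "moment": the same for the moment, N m; "gripper_width": finger opening in mm; "gripper_force": force on a finger pad.
Only numpy, scipy, OpenCV 4.12 (cv2) and the standard library are available. Lean on these libraries where they do the work, as an engineer would, in place of code of your own. Each camera call takes 0.05 s, during which the arm holds its last target. There are 200 camera calls.

## Working session

There is one attempt and no reset: what is moved stays moved. The work goes in short steps, Python scripts to look and compute and a tool call to move; the robot and the scene stay as the last step left them, time stands still between calls to the robot, and variables do not carry over. Pictures are saved under pics/ and viewed, at most 10 in all, crops included, and the job is handed in when it is done.

Besides the shell and the picture viewer there is one more tool, called after "Request:" by a JSON object that holds its "fn" and its "kwargs". arm_command: Moves the arm, as the interface text tells. Its arguments: {"type":"object","properties":{"deltas":{"type":"array"},"force":{"type":"number"}},"required":["deltas"]}

```bash
mkdir -p pics
cat > h.py <<'E'
import numpy as np,cv2,pickle
from workcell import bot
from scipy.spatial.transform import Rotation as Ro
def snap(name,fn):
    o=bot.get_obs(); im=bot.get_image(name); cv2.imwrite(f'pics/{fn}.png',im['frame'])
    if name=='wrist':
        H=np.array(im['hand_eye']);T=np.eye(4);T[:3,:3]=Ro.from_rotvec(o['tcp_rot']).as_matrix();T[:3,3]=o['ee_pos']
        C=T@H
        im['R']=C[:3,:3].T; im['t']=-C[:3,:3].T@C[:3,3]
    pickle.dump(im,open(f'pics/{fn}.pkl','wb')); return im
def load(fn): return pickle.load(open(f'pics/{fn}.pkl','rb'))
def ray(im,u,v):
    K=np.array(im['intrinsics']);d=np.array([(u-K[0,2])/K[0,0],(v-K[1,2])/K[1,1]]);s=d.copy()
    for _ in range(30): s=d/(1+im['k1']*(s@s))
    R=np.array(im['R']);return -R.T@np.array(im['t']),R.T@np.r_[s,1]
def atz(im,u,v,z):
    c,d=ray(im,u,v);return c+d*(z-c[2])/d[2]
def proj(im,X):
    p=np.array(im['R'])@X+np.array(im['t']);s=p[:2]/p[2];s=s*(1+im['k1']*(s@s));K=np.array(im['intrinsics']);return K[:2,:2]@s+K[:2,2]
def tri(*a):
    A=np.zeros((3,3));b=np.zeros(3)
    for im,u,v in a:
        c,d=ray(im,u,v);d/=np.linalg.norm(d);P=np.eye(3)-np.outer(d,d);A+=P;b+=P@c
    return np.linalg.solve(A,b)
E
python3 - <<'E'
from h import *
for n in('scene','side'):
    im=snap(n,n); print(n,-np.array(im['R']).T@im['t'])
o=bot.get_obs();print(o['time_s'],o['tcp_rot'],Ro.from_rotvec(o['tcp_rot']).as_matrix().round(3))
E
```

```text
scene [1424.20688582  139.21866683  815.76960714]
side [-174.20357397 -635.52722514  782.04273923]
0.1 [-7.26552446e-01 -3.05607553e+00  2.00854299e-03] [[-0.893  0.45  -0.001]
 [ 0.45   0.893 -0.001]
 [ 0.    -0.001 -1.   ]]
```

View pics/scene.png

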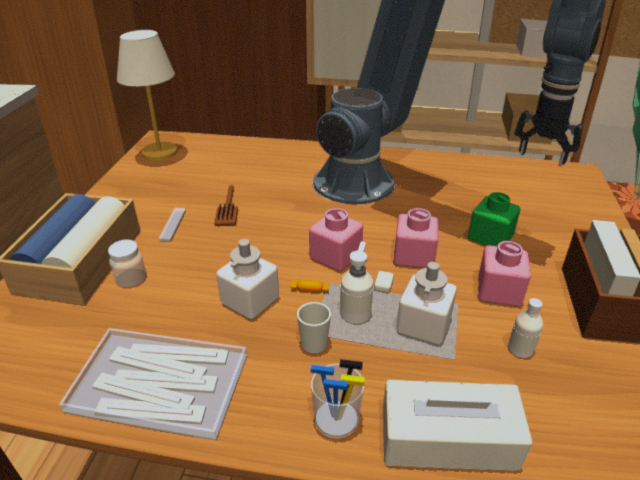

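View pics/side.png

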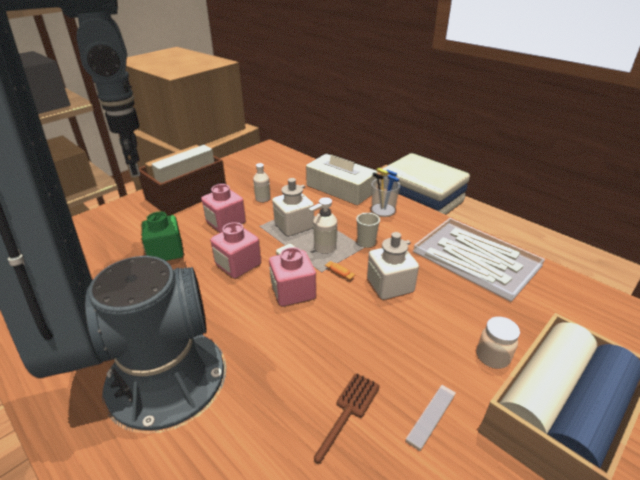

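The scene view has two white canisters with steel caps. One is on the grey mat at about (428,305), with its knob at (432,272); the other is off the mat at (248,285). The pump is on the mat at (357,292), with its head at (358,258). In the side view the mat canister is at (293,212), the spare at (392,270) and the pump at (325,230). The canister to open is the one on the mat beside the pump. The pink and green ones are look-alikes. I'll confirm this in one enlarged crop.

Run:
```python
import cv2,numpy as np
a=cv2.imread('pics/scene.png')[230:355,320:470];b=cv2.imread('pics/side.png')[165:290,255:405]
cv2.imwrite('pics/c1.png',np.hstack([cv2.resize(x,None,fx=2.6,fy=2.6,interpolation=cv2.INTER_CUBIC) for x in(a,b)]))
```

```text
(no output)
```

View pics/c1.png

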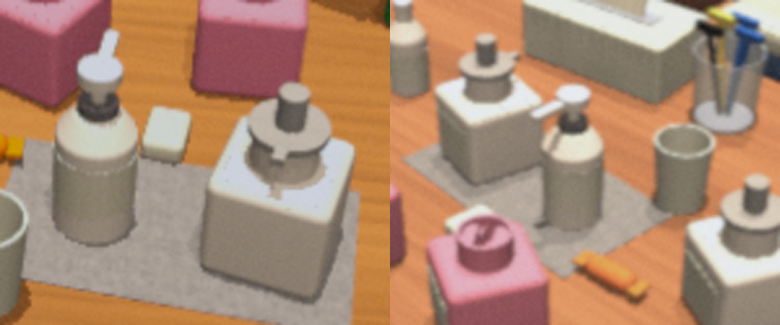

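The crop confirms it: the canister with the steel cap on the grey mat, next to the pump. In scene pixels the pump head top is at (358.5,255.5), the knob top at (433,265) and the tab at (427,290).

Run:
```python
from h import *
s=load('scene');d=load('side')
print('pump tri',tri((s,358.5,255.5),(d,325,200.5)),atz(s,358.5,255.5,160),atz(d,325,200.5,160))
print('spout',atz(s,363,244.6,158),atz(d,(535-390)/2.6+255,165+112/2.6,157))
print('knob tri',tri((s,433,265),(d,291.9,180.4)),atz(s,433,265,165),atz(d,291.9,180.4,165))
print('tab',atz(s,427.3,289,133),atz(d,303.8,187,133))
print('spare',atz(s,245,246,165))
print('lotion',atz(s,535,303,130))
```

```text
pump tri [571.2968281   71.28376128 159.96460994] [571.63089871  71.06106473 160.        ] [571.29102099  71.63112933 160.        ]
spout [530.44412519  75.95376394 158.        ] [519.8912422   75.62251577 157.        ]
knob tri [582.90802759 219.04663859 163.15903488] [584.24080295 219.58571902 165.        ] [580.34892616 215.06775066 165.        ]
tab [620.69634785 212.57363316 133.        ] [616.15725455 202.73912966 133.        ]
spare [ 585.3226691  -161.95040391  165.        ]
lotion [625.10839234 419.29157823 130.        ]
```

Request:
{"fn": "arm_command", "kwargs": {"deltas": [{"xyz": [-0.024, -0.0102, 0], "twist": [0, 0, 0], "gripper": 0}, {"xyz": [-0.024, -0.0102, 0], "twist": [0, 0, 0], "gripper": 0}, {"xyz": [-0.024, -0.0102, 0], "twist": [0, 0, 0], "gripper": 0}, {"xyz": [-0.024, -0.0102, 0], "twist": [0, 0, 0], "gripper": 0}, {"xyz": [-0.024, -0.0102, 0], "twist": [0, 0, 0], "gripper": 0}, {"xyz": [-0.024, -0.0102, 0], "twist": [0, 0, 0], "gripper": 0}, {"xyz": [-0.024, -0.0102, 0], "twist": [0, 0, 0], "gripper": 0}, {"xyz": [-0.024, -0.0102, 0], "twist": [0, 0, 0], "gripper": 0}, {"xyz": [-0.024, -0.0102, 0], "twist": [0, 0, 0], "gripper": 0}, {"xyz": [-0.024, -0.0102, 0], "twist": [0, 0, 0], "gripper": 0}]}}

```text
time_s: 1.1
ee_pos: [405.1, 268.7, 231.0]
tcp_rot: [-0.727, -3.056, 0.001]
ft_force: [-0.1, 0.4, 0.4]
gripper_width: -0.0
gripper_force: 0.0
```

Request:
{"fn": "arm_command", "kwargs": {"deltas": [{"xyz": [-0.024, -0.0102, 0], "twist": [0, 0, 0], "gripper": 0}, {"xyz": [-0.024, -0.0102, 0], "twist": [0, 0, 0], "gripper": 0}, {"xyz": [-0.024, -0.0102, 0], "twist": [0, 0, 0], "gripper": 0}, {"xyz": [-0.024, -0.0102, 0], "twist": [0, 0, 0], "gripper": 0}, {"xyz": [-0.024, -0.0102, 0], "twist": [0, 0, 0], "gripper": 0}, {"xyz": [-0.024, -0.0102, 0], "twist": [0, 0, 0], "gripper": 0}, {"xyz": [-0.024, -0.0102, 0], "twist": [0, 0, 0], "gripper": 0}, {"xyz": [-0.024, -0.0102, 0], "twist": [0, 0, 0], "gripper": 0}, {"xyz": [-0.024, -0.0102, 0], "twist": [0, 0, 0], "gripper": 0}, {"xyz": [-0.022, -0.0102, 0], "twist": [0, 0, 0], "gripper": 0}]}}

```text
time_s: 2.1
ee_pos: [571.8, 70.5, 230.8]
tcp_rot: [-0.727, -3.056, 0.001]
ft_force: [-0.1, 0.2, -0.0]
gripper_width: -0.3
gripper_force: 0.0
```

Run:
```python
from h import *
o=bot.get_obs();print(o['time_s'],o['ee_pos'],o['tcp_rot'],o['joints'],o['ft_force'])
im=snap('wrist','w1')
p=np.array([571.4,71.3,160]);k=np.array([583,218,165.])
print(proj(im,p),proj(im,k))
```

```text
2.1 [571.81838748  70.47953146 230.83870285] [-7.26767737e-01 -3.05561687e+00  6.15864045e-04] [ 1.22695787e-01  3.27598521e-01  1.11283145e-01  1.35530666e+00
 -1.11204793e-04  5.89711355e-01] [-0.06329821  0.22381335 -0.008574  ]
[321.20434678 256.30976556] [569.54741493 161.90417229]
```

View pics/w1.png

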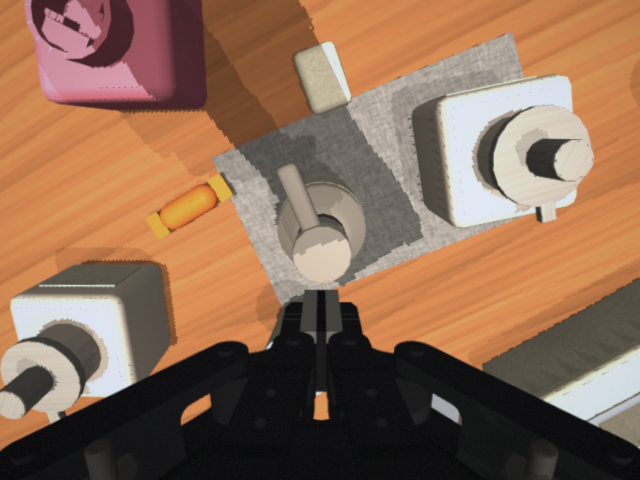

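The wrist view shows the pump's head disc at (322,255), matching the predicted (321,256). The knob top of the mat canister is at (574,159). I'm pressing the pump now.

Request:
{"fn": "arm_command", "kwargs": {"deltas": [{"xyz": [0, 0, 0.008], "twist": [0, 0, 0], "gripper": 0}, {"xyz": [0, 0, 0.008], "twist": [0, 0, 0], "gripper": 0}, {"xyz": [0, 0, 0.008], "twist": [0, 0, 0], "gripper": 0}, {"xyz": [0, 0, 0.008], "twist": [0, 0, 0], "gripper": 0}, {"xyz": [0, 0, 0.008], "twist": [0, 0, 0], "gripper": 0}, {"xyz": [0, 0, 0.008], "twist": [0, 0, 0], "gripper": 0}, {"xyz": [0, 0, 0.008], "twist": [0, 0, 0], "gripper": 0}, {"xyz": [0, 0, 0.006], "twist": [0, 0, 0], "gripper": 0}, {"xyz": [0, 0, 0.004], "twist": [0, 0, 0], "gripper": 0}, {"xyz": [0, 0, 0.002], "twist": [0, 0, 0], "gripper": 0}]}}

```text
time_s: 3.15
ee_pos: [571.2, 71.5, 162.9]
tcp_rot: [-0.727, -3.056, 0.0]
ft_force: [-0.1, 0.3, -0.9]
gripper_width: 0.2
gripper_force: 0.0
```

Request:
{"fn": "arm_command", "kwargs": {"deltas": [{"xyz": [0, 0, 0.002], "twist": [0, 0, 0], "gripper": 0}, {"xyz": [0, 0, 0.002], "twist": [0, 0, 0], "gripper": 0}, {"xyz": [0, 0, 0.002], "twist": [0, 0, 0], "gripper": 0}, {"xyz": [0, 0, 0.002], "twist": [0, 0, 0], "gripper": 0}, {"xyz": [0, 0, 0.002], "twist": [0, 0, 0], "gripper": 0}, {"xyz": [0, 0, 0.001], "twist": [0, 0, 0], "gripper": 0}, {"xyz": [0, 0, 0.001], "twist": [0, 0, 0], "gripper": 0}, {"xyz": [0, 0, 0], "twist": [0, 0, 0], "gripper": 0}, {"xyz": [0, 0, 0], "twist": [0, 0, 0], "gripper": 0}, {"xyz": [0, 0, 0], "twist": [0, 0, 0], "gripper": 0}]}}

```text
time_s: 4.15
ee_pos: [571.5, 71.5, 151.5]
tcp_rot: [0.726, 3.056, 0.0]
ft_force: [-1.3, -0.4, 5.9]
gripper_width: 0.1
gripper_force: 2.5
```

Run:
```python
from h import *
o=bot.get_obs();print(o['time_s'],o['ee_pos'],o['ft_force'],o['joints'])
w=load('w1');s=load('scene')
print('knob',atz(w,574,159,165),tri((w,574,159),(s,433,265)))
print('flange c',atz(w,541,157,133),'tab',atz(w,545,214,133))
```

```text
4.15 [571.50155499  71.51987182 151.5460555 ] [-1.27629516 -0.36515659  5.92793944] [ 1.24573565e-01  3.60442606e-01 -4.57324563e-02  1.16408672e+00
 -1.44540559e-04  5.91367753e-01]
knob [582.60201445 220.77459316 165.        ] [582.88413059 220.32733042 164.38368764]
flange c [583.01682056 220.0252715  133.        ] tab [619.20976842 210.93691318 133.        ]
```

Request:
{"fn": "arm_command", "kwargs": {"deltas": [{"xyz": [0, 0, 0.002], "twist": [0, 0, 0], "gripper": 0}, {"xyz": [0, 0, 0.002], "twist": [0, 0, 0], "gripper": 0}, {"xyz": [0, 0, 0.001], "twist": [0, 0, 0], "gripper": 0}, {"xyz": [0, 0, 0.0005], "twist": [0, 0, 0], "gripper": 0}, {"xyz": [0, 0, 0.0005], "twist": [0, 0, 0], "gripper": 0}, {"xyz": [0, 0, 0.0005], "twist": [0, 0, 0], "gripper": 0}, {"xyz": [0, 0, 0], "twist": [0, 0, 0], "gripper": 0}, {"xyz": [0, 0, 0], "twist": [0, 0, 0], "gripper": 0}, {"xyz": [0, 0, 0], "twist": [0, 0, 0], "gripper": 0}, {"xyz": [0, 0, 0], "twist": [0, 0, 0], "gripper": 0}]}}

```text
time_s: 5.15
ee_pos: [571.6, 71.5, 146.0]
tcp_rot: [0.726, 3.055, 0.001]
ft_force: [-3.0, -0.6, 12.5]
gripper_width: -0.2
gripper_force: 6.5
```

Request:
{"fn": "arm_command", "kwargs": {"deltas": [{"xyz": [0, 0, 0.0005], "twist": [0, 0, 0], "gripper": 0}, {"xyz": [0, 0, 0.0005], "twist": [0, 0, 0], "gripper": 0}, {"xyz": [0, 0, 0.0005], "twist": [0, 0, 0], "gripper": 0}, {"xyz": [0, 0, 0], "twist": [0, 0, 0], "gripper": 0}, {"xyz": [0, 0, 0], "twist": [0, 0, 0], "gripper": 0}, {"xyz": [0, 0, 0], "twist": [0, 0, 0], "gripper": 0}, {"xyz": [0, 0, 0], "twist": [0, 0, 0], "gripper": 0}, {"xyz": [0, 0, 0], "twist": [0, 0, 0], "gripper": 0}, {"xyz": [0, 0, 0], "twist": [0, 0, 0], "gripper": 0}, {"xyz": [0, 0, 0], "twist": [0, 0, 0], "gripper": 0}]}}

```text
time_s: 6.15
ee_pos: [571.6, 71.5, 145.8]
tcp_rot: [0.726, 3.054, 0.001]
ft_force: [-6.9, -1.0, 24.2]
gripper_width: -0.2
gripper_force: 12.2
```

Request:
{"fn": "arm_command", "kwargs": {"deltas": [{"xyz": [0, 0, -0.003], "twist": [0, 0, 0], "gripper": 0}, {"xyz": [0, 0, -0.004], "twist": [0, 0, 0], "gripper": 0}, {"xyz": [0, 0, -0.005], "twist": [0, 0, 0], "gripper": 0}, {"xyz": [0, 0, -0.006], "twist": [0, 0, 0], "gripper": 0}, {"xyz": [0, 0, -0.009], "twist": [0, 0, 0], "gripper": 0}, {"xyz": [0, 0, -0.009], "twist": [0, 0, 0], "gripper": 0}, {"xyz": [0, 0, -0.009], "twist": [0, 0, 0], "gripper": 0}, {"xyz": [0, 0, -0.009], "twist": [0, 0, 0], "gripper": 0}, {"xyz": [0, 0, -0.009], "twist": [0, 0, 0], "gripper": 0}, {"xyz": [0, 0, -0.009], "twist": [0, 0, 0], "gripper": 0}]}}

```text
time_s: 7.15
ee_pos: [571.3, 71.5, 216.1]
tcp_rot: [0.727, 3.056, -0.0]
ft_force: [0.2, -0.6, -0.3]
gripper_width: 0.0
gripper_force: 0.0
```

Request:
{"fn": "arm_command", "kwargs": {"deltas": [{"xyz": [0.0057, 0.0138, 0], "twist": [0, 0, 0], "gripper": 1}, {"xyz": [0.0057, 0.0138, 0], "twist": [0, 0, 0], "gripper": 1}, {"xyz": [0.0057, 0.0138, 0], "twist": [0, 0, 0], "gripper": 1}, {"xyz": [0.0057, 0.0138, 0], "twist": [0, 0, 0], "gripper": 1}, {"xyz": [0.0057, 0.0138, 0], "twist": [0, 0, 0], "gripper": 1}, {"xyz": [0.0057, 0.0138, 0], "twist": [0, 0, 0], "gripper": 1}, {"xyz": [0.0057, 0.0138, 0], "twist": [0, 0, 0], "gripper": 1}, {"xyz": [0.0057, 0.0138, 0], "twist": [0, 0, 0], "gripper": 1}, {"xyz": [0.0057, 0.0138, 0], "twist": [0, 0, 0], "gripper": 1}, {"xyz": [0.0057, 0.0138, 0], "twist": [0, 0, 0], "gripper": 1}]}}

```text
time_s: 8.15
ee_pos: [582.6, 221.7, 215.3]
tcp_rot: [-0.727, -3.056, 0.0]
ft_force: [0.4, -0.3, 0.1]
gripper_width: 85.5
gripper_force: 0.0
```

Run:
```python
from h import *
o=bot.get_obs();print(o['time_s'],o['ee_pos'],o['tcp_rot'],o['joints'],o['ft_force'])
im=snap('wrist','w2')
print(proj(im,np.array([582.7,220.3,165])),proj(im,np.array([582.7,220.3,133])), proj(im,np.array([571.5,71.3,160])))
```

```text
8.15 [582.55814332 221.66177861 215.25972715] [-7.26547977e-01 -3.05637344e+00  1.29493455e-04] [ 3.63601195e-01  4.14707536e-01  2.04760269e-01  1.36093671e+00
 -4.01025265e-05  8.30369160e-01] [ 0.36248298 -0.32395117  0.07320549]
[318.04825962 270.56296161] [318.36714269 252.89986178] [ 89.63989121 356.27109906]
```

View pics/w2.png

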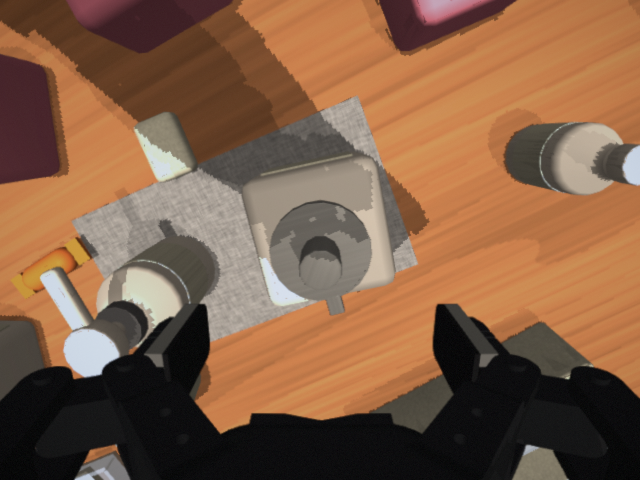

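The wrist view from above shows the knob top at (321,268), centred between the fingers within about 1 mm. The tab is at (336,303), and the pump head at (92,350) is back up. I'm descending to grip.

Request:
{"fn": "arm_command", "kwargs": {"deltas": [{"xyz": [0, 0, 0.01], "twist": [0, 0, 0], "gripper": 1}, {"xyz": [0, 0, 0.01], "twist": [0, 0, 0], "gripper": 1}, {"xyz": [0, 0, 0.01], "twist": [0, 0, 0], "gripper": 1}, {"xyz": [0, 0, 0.01], "twist": [0, 0, 0], "gripper": 1}, {"xyz": [0, 0, 0.01], "twist": [0, 0, 0], "gripper": 1}, {"xyz": [0, 0, 0.01], "twist": [0, 0, 0], "gripper": 1}, {"xyz": [0, 0, 0.008], "twist": [0, 0, 0], "gripper": 1}, {"xyz": [0, 0, 0.006], "twist": [0, 0, 0], "gripper": 1}, {"xyz": [0, 0, 0.003], "twist": [0, 0, 0], "gripper": 1}, {"xyz": [0, 0, 0.001], "twist": [0, 0, 0], "gripper": 1}], "force": 50}}

```text
time_s: 9.2
ee_pos: [582.5, 220.4, 137.0]
tcp_rot: [-0.727, -3.056, 0.0]
ft_force: [0.4, 0.7, -0.6]
gripper_width: 85.5
gripper_force: 0.0
```

Request:
{"fn": "arm_command", "kwargs": {"deltas": [{"xyz": [0, 0, 0], "twist": [0, 0, 0], "gripper": 0}, {"xyz": [0, 0, 0], "twist": [0, 0, 0], "gripper": 0}, {"xyz": [0, 0, 0], "twist": [0, 0, 0], "gripper": 0}, {"xyz": [0, 0, 0], "twist": [0, 0, 0], "gripper": 0}, {"xyz": [0, 0, 0], "twist": [0, 0, 0], "gripper": 0}, {"xyz": [0, 0, 0], "twist": [0, 0, 0], "gripper": 0}, {"xyz": [0, 0, 0], "twist": [0, 0, 0], "gripper": 0}, {"xyz": [0, 0, 0], "twist": [0, 0, 0], "gripper": 0}, {"xyz": [0, 0, 0], "twist": [0, 0, 0], "gripper": 0}, {"xyz": [0, 0, 0], "twist": [0, 0, 0], "gripper": 0}], "force": 50}}

```text
time_s: 10.2
ee_pos: [582.7, 220.4, 137.7]
tcp_rot: [0.726, 3.056, 0.001]
ft_force: [-0.8, -0.2, 6.3]
gripper_width: 22.5
gripper_force: 49.1
```

Run:
```python
from h import *
o=bot.get_obs();print(o['time_s'],o['ee_pos'],o['ft_force'],o['moment'],o['gripper_width'],o['joints'])
```

```text
10.2 [582.69773898 220.44879966 137.71697578] [-0.76280991 -0.20356388  6.29784073] [0.01474099 0.15038772 0.04518087] 22.52828602674804 [ 3.61711210e-01  4.46118971e-01  5.43801682e-02  1.17838274e+00
 -5.91872650e-05  8.28500457e-01]
```

Request:
{"fn": "arm_command", "kwargs": {"deltas": [{"xyz": [0, 0, -0.0005], "twist": [0, 0, 3], "gripper": 0}, {"xyz": [0, 0, -0.0005], "twist": [0, 0, 3], "gripper": 0}, {"xyz": [0, 0, 0], "twist": [0, 0, 3], "gripper": 0}, {"xyz": [0, 0, 0], "twist": [0, 0, 3], "gripper": 0}, {"xyz": [0, 0, 0], "twist": [0, 0, 3], "gripper": 0}, {"xyz": [0, 0, 0], "twist": [0, 0, 3], "gripper": 0}, {"xyz": [0, 0, 0], "twist": [0, 0, 3], "gripper": 0}, {"xyz": [0, 0, 0], "twist": [0, 0, 0], "gripper": 0}, {"xyz": [0, 0, 0], "twist": [0, 0, 0], "gripper": 0}, {"xyz": [0, 0, 0], "twist": [0, 0, 0], "gripper": 0}]}}

```text
time_s: 11.2
ee_pos: [582.0, 221.7, 137.9]
tcp_rot: [-1.269, -2.872, -0.002]
ft_force: [-1.4, 6.2, -0.3]
gripper_width: 22.3
gripper_force: 49.3
```

```bash
cat > st.py <<'E'
from h import *
o=bot.get_obs();R=Ro.from_rotvec(o['tcp_rot']).as_matrix()
print(o['time_s'],o['ee_pos'].round(1) if hasattr(o['ee_pos'],'round') else o['ee_pos'],'yaw',np.degrees(np.arctan2(R[1,1],R[0,1])),'F',np.round(o['ft_force'],2),'M',np.round(o['moment'],3),o['gripper_width'],'j6',o['joints'][5],'eff6',o['effort'][5])
E
python3 st.py
```

```text
11.2 [582.  221.7 137.9] yaw 42.336510033484565 F [-1.38  6.22 -0.31] M [1.35  0.315 0.329] 22.349947370473483 j6 1.1946509391418865 eff6 0.3180110827088356
```

Run:
```python
from h import *
im=snap('wrist','w3');s=snap('scene','s3');d=snap('side','d3')
# predicted tab tips, for unturned (-14deg) and turned (-35deg)
for n,a in(('unturned',-14),('turned',-35)):
    X=np.array([582.6+41*np.cos(np.radians(a)),220.5+41*np.sin(np.radians(a)),131]);print(n,proj(im,X),proj(s,X),proj(d,X))
a=cv2.resize(im['frame'][200:420,180:460],None,fx=2,fy=2);b=cv2.resize(s['frame'][240:350,380:480],None,fx=4,fy=4)[:440]
cv2.imwrite('pics/c3.png',np.hstack([a[:, :400],b]))
```

```text
unturned [369.20746616 375.24778144] [426.14031105 290.22891657] [303.49093428 185.96448751]
turned [338.77557008 386.380885  ] [419.20283003 287.41953157] [305.15103336 188.22951136]
```

View pics/c3.png

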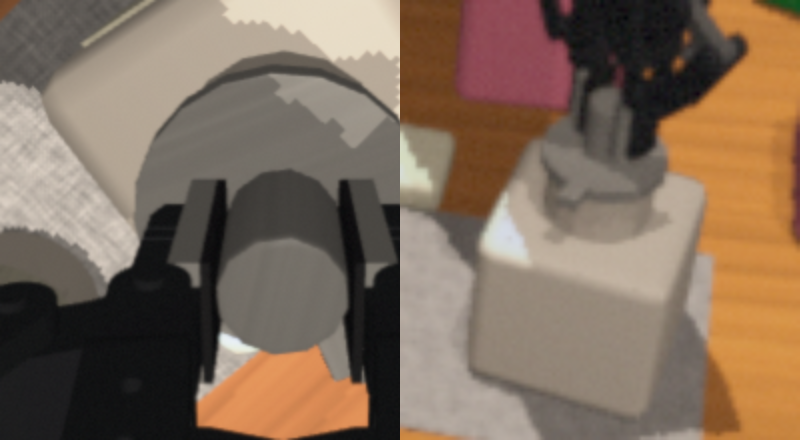

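The tab is at about wrist (350,388) and scene (422,290). That is between the unturned and fully turned predictions, and the moment is 0.33 N m. So the cap met a stop after about 12° and the fingers slipped a little. I'll turn the other way.

Request:
{"fn": "arm_command", "kwargs": {"deltas": [{"xyz": [0, 0, 0], "twist": [0, 0, -4], "gripper": 0}, {"xyz": [0, 0, 0], "twist": [0, 0, -4], "gripper": 0}, {"xyz": [0, 0, 0], "twist": [0, 0, -4], "gripper": 0}, {"xyz": [0, 0, 0], "twist": [0, 0, -4], "gripper": 0}, {"xyz": [0, 0, 0], "twist": [0, 0, -4], "gripper": 0}, {"xyz": [0, 0, 0], "twist": [0, 0, -4], "gripper": 0}, {"xyz": [0, 0, 0], "twist": [0, 0, -4], "gripper": 0}, {"xyz": [0, 0, 0], "twist": [0, 0, -4], "gripper": 0}, {"xyz": [0, 0, 0], "twist": [0, 0, -4], "gripper": 0}, {"xyz": [0, 0, 0], "twist": [0, 0, -4], "gripper": 0}]}}

```text
time_s: 12.35
ee_pos: [582.1, 220.6, 137.9]
tcp_rot: [-0.207, -3.134, -0.0]
ft_force: [-0.7, -0.7, 1.0]
gripper_width: 22.0
gripper_force: 49.4
```

```bash
python3 st.py
```

```text
12.35 [582.1 220.6 137.9] yaw 82.43044275211119 F [-0.71 -0.67  0.99] M [ 0.213  0.214 -0.034] 21.98812744853243 j6 0.49405971759700074 eff6 1.1168749630451202
```

It turns freely this way, so I'll keep going.

Request:
{"fn": "arm_command", "kwargs": {"deltas": [{"xyz": [0, 0, 0], "twist": [0, 0, -4], "gripper": 0}, {"xyz": [0, 0, 0], "twist": [0, 0, -4], "gripper": 0}, {"xyz": [0, 0, 0], "twist": [0, 0, -4], "gripper": 0}, {"xyz": [0, 0, 0], "twist": [0, 0, -4], "gripper": 0}, {"xyz": [0, 0, 0], "twist": [0, 0, -4], "gripper": 0}, {"xyz": [0, 0, 0], "twist": [0, 0, -4], "gripper": 0}, {"xyz": [0, 0, 0], "twist": [0, 0, -4], "gripper": 0}, {"xyz": [0, 0, 0], "twist": [0, 0, -4], "gripper": 0}, {"xyz": [0, 0, 0], "twist": [0, 0, 0], "gripper": 0}, {"xyz": [0, 0, 0], "twist": [0, 0, 0], "gripper": 0}]}}

```text
time_s: 13.35
ee_pos: [582.2, 220.3, 137.9]
tcp_rot: [0.657, -3.071, 0.0]
ft_force: [-0.6, -0.8, -0.2]
gripper_width: 22.8
gripper_force: 49.4
```

```bash
python3 st.py
```

```text
13.35 [582.2 220.3 137.9] yaw 114.13838825431213 F [-0.55 -0.78 -0.22] M [-0.084  0.255 -0.052] 22.784472675966093 j6 -0.05954384272213953 eff6 -0.16916961874812841
```

Request:
{"fn": "arm_command", "kwargs": {"deltas": [{"xyz": [0, 0, 0], "twist": [0, 0, -2], "gripper": 0}, {"xyz": [0, 0, 0], "twist": [0, 0, -2], "gripper": 0}, {"xyz": [0, 0, 0], "twist": [0, 0, -2], "gripper": 0}, {"xyz": [0, 0, 0], "twist": [0, 0, -2], "gripper": 0}, {"xyz": [0, 0, 0], "twist": [0, 0, -2], "gripper": 0}, {"xyz": [0, 0, 0], "twist": [0, 0, -2], "gripper": 0}, {"xyz": [0, 0, 0], "twist": [0, 0, 0], "gripper": 0}, {"xyz": [0, 0, 0], "twist": [0, 0, 0], "gripper": 0}, {"xyz": [0, 0, 0], "twist": [0, 0, 0], "gripper": 0}, {"xyz": [0, 0, 0], "twist": [0, 0, 0], "gripper": 0}]}}

```text
time_s: 14.35
ee_pos: [582.5, 220.4, 138.0]
tcp_rot: [0.976, -2.986, 0.0]
ft_force: [0.1, 1.5, -5.3]
gripper_width: 22.7
gripper_force: 49.2
```

```bash
python3 st.py
```

```text
14.35 [582.5 220.4 138. ] yaw 126.19785353573988 F [ 0.1   1.46 -5.31] M [ 0.328 -0.266 -0.67 ] 22.68098301796016 j6 -0.2700583899939815 eff6 -0.6315040960907936
```

The moment is −0.67 N m, so this is the far stop. I'll ease off 2° and lift gently.

Request:
{"fn": "arm_command", "kwargs": {"deltas": [{"xyz": [0, 0, 0], "twist": [0, 0, 1], "gripper": 0}, {"xyz": [0, 0, 0], "twist": [0, 0, 1], "gripper": 0}, {"xyz": [0, 0, -0.001], "twist": [0, 0, 0], "gripper": 0}, {"xyz": [0, 0, -0.001], "twist": [0, 0, 0], "gripper": 0}, {"xyz": [0, 0, -0.001], "twist": [0, 0, 0], "gripper": 0}, {"xyz": [0, 0, -0.001], "twist": [0, 0, 0], "gripper": 0}, {"xyz": [0, 0, -0.001], "twist": [0, 0, 0], "gripper": 0}, {"xyz": [0, 0, -0.001], "twist": [0, 0, 0], "gripper": 0}, {"xyz": [0, 0, 0], "twist": [0, 0, 0], "gripper": 0}, {"xyz": [0, 0, 0], "twist": [0, 0, 0], "gripper": 0}]}}

```text
time_s: 15.35
ee_pos: [582.5, 220.4, 144.7]
tcp_rot: [-0.925, 3.002, 0.0]
ft_force: [-1.6, -0.5, -2.3]
gripper_width: 22.3
gripper_force: 49.5
```

```bash
python3 st.py
```

```text
15.35 [582.5 220.4 144.7] yaw 124.26076038991751 F [-1.56 -0.49 -2.32] M [-0.109  0.358 -0.027] 22.260777159104602 j6 -0.23619832579312433 eff6 -0.07119892397895455
```

The force is −2.3 N at 6.7 mm of lift, which is just the cap's weight, so it is free. I'll raise it to 10 cm.

Request:
{"fn": "arm_command", "kwargs": {"deltas": [{"xyz": [0, 0, -0.004], "twist": [0, 0, 0], "gripper": 0}, {"xyz": [0, 0, -0.006], "twist": [0, 0, 0], "gripper": 0}, {"xyz": [0, 0, -0.008], "twist": [0, 0, 0], "gripper": 0}, {"xyz": [0, 0, -0.008], "twist": [0, 0, 0], "gripper": 0}, {"xyz": [0, 0, -0.008], "twist": [0, 0, 0], "gripper": 0}, {"xyz": [0, 0, -0.008], "twist": [0, 0, 0], "gripper": 0}, {"xyz": [0, 0, -0.008], "twist": [0, 0, 0], "gripper": 0}, {"xyz": [0, 0, -0.008], "twist": [0, 0, 0], "gripper": 0}, {"xyz": [0, 0, -0.008], "twist": [0, 0, 0], "gripper": 0}, {"xyz": [0, 0, -0.008], "twist": [0, 0, 0], "gripper": 0}]}}

```text
time_s: 16.35
ee_pos: [582.5, 220.4, 218.9]
tcp_rot: [0.925, -3.002, 0.0]
ft_force: [0.2, -0.5, -3.3]
gripper_width: 22.3
gripper_force: 49.7
```

Request:
{"fn": "arm_command", "kwargs": {"deltas": [{"xyz": [0, 0, -0.007], "twist": [0, 0, 0], "gripper": 0}, {"xyz": [0, 0, -0.006], "twist": [0, 0, 0], "gripper": 0}, {"xyz": [0, 0, -0.004], "twist": [0, 0, 0], "gripper": 0}, {"xyz": [0, 0, -0.002], "twist": [0, 0, 0], "gripper": 0}, {"xyz": [0, 0, 0], "twist": [0, 0, 0], "gripper": 0}, {"xyz": [0, 0, 0], "twist": [0, 0, 0], "gripper": 0}, {"xyz": [0, 0, 0], "twist": [0, 0, 0], "gripper": 0}, {"xyz": [0, 0, 0], "twist": [0, 0, 0], "gripper": 0}, {"xyz": [0, 0, 0], "twist": [0, 0, 0], "gripper": 0}, {"xyz": [0, 0, 0], "twist": [0, 0, 0], "gripper": 0}]}}

```text
time_s: 17.35
ee_pos: [582.5, 220.4, 237.2]
tcp_rot: [0.925, -3.002, 0.0]
ft_force: [0.6, -0.0, -3.5]
gripper_width: 22.4
gripper_force: 49.7
```

```bash
python3 st.py; python3 -c "
from h import *
s=snap('scene','s4');d=snap('side','d4')
cv2.imwrite('pics/c4.png',np.hstack([cv2.resize(s['frame'][150:370,310:500],None,fx=2,fy=2),cv2.resize(d['frame'][80:300,210:400],None,fx=2,fy=2)]))"
```

```text
17.35 [582.5 220.4 237.2] yaw 124.25341733214134 F [ 0.6  -0.03 -3.47] M [ 0.014  0.044 -0.009] 22.40448903183302 j6 -0.23612331281906 eff6 -5.287637463879946e-05
```

View pics/c4.png

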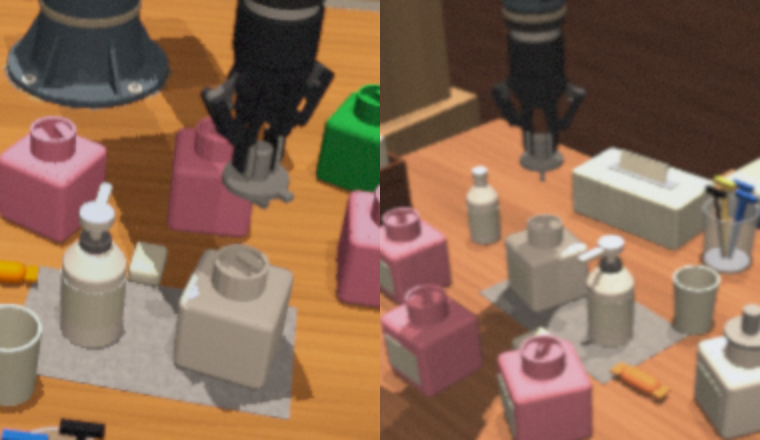

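The cap is held upright above its open neck: in the crop it is at (258,180), with the neck at (240,270). The pump is back up and nothing else has moved. I'm handing it in.

```bash
python3 -c "
from h import *
print(bot.job_done())"
```

```text
the job is handed in; nothing more can be done
None
```

I handed the job in at 17.4 s: the pump was pressed fully down and came back up, then the mat canister's cap was turned free, and it is now held upright and still about 10 cm above its own neck.

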